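Lock the sample turntable with its wing screw

ROBOT

A 7-joint arm with a two-finger parallel gripper is mounted at the origin on the work surface. World frame = base frame: x ahead of the robot, y to its left, z up, the work surface at z = 0. Lengths are in mm, angles in degrees, forces in N, time in s.
With the tool pointing down it reaches from about 375 to 925 mm from the base axis. Payload 3.1 kg.
Tool frame: the origin (TCP) lies midway between the tips of the shut fingers; the grasp point (between the pads) lies 19 mm behind it; z points along the fingers, y is the line along which they close (so a half turn about z gives the same grasp; the last joint's range is limited). The gripper opens to 85 mm and grips with 20 to 120 N. Pads are 22 mm wide; open, the fingers measure 114 mm over their backs; the gripper's body (76 mm by 85 mm) begins 54 mm behind the grasp point. The pads swing forward as they close: fully open they stand 13 mm farther back than shut.
Start: joints at [58.912, 21.939, 2.515, 91.553, -1.026, 66.532, -2.859], TCP at [279.699, -586.746, 231.269] pointing down, gripper open.
Joint ranges: [-149.38, 149.38], [-23.57, 123.04], [-84.95, 90], [0, 143.3], [-89.99, 269.99], [3.08, 112.72], [-163.45, 163.45]. Speed limits (degrees/s): [159.86, 159.86, 180, 180, 180, 180, 180].

INTERFACE

Orientations are given as a 3x3 rotation matrix whose columns are the frame's x, y, z axes.
In Python, from rig import move_ptp, line_to, movej, move_gripper, wait, ik, get_state, camera, camera_info, PlanningError, sign_off gives the robot as it stands. Calls block until the motion is done:
- move_ptp(position, orientation): joint-space move of the TCP to a pose.
- line_to(position, rate=150, ori=None, stop_force=None): straight line of the TCP; ori=None keeps the orientation; rate is the mean speed in mm/s. With stop_force (N) it stops when the force on the tool has changed by that much, and returns True; else False.
- movej(angles): joint-space move.
- move_gripper(opening, f_grip=None): opening from 0.0 (shut) to 1.0 (fully open); f_grip is the grip in N (None keeps the last); returns when the fingers have stopped.
- wait(seconds).
- ik(position, orientation): joint angles nearest the present ones, or None.
- get_state(): the state.
- camera(name): name is "scene" or "top" or "wrist"; returns (picture, depth): 384x512x3 uint8, red, green, blue; 384x512 float32, mm along the optical axis (not along the pixel's ray), 0 where there is no reading.
- camera_info(name): a dict with "vertical_fov" (degrees; the focal length in pixels is half the picture's height over the tangent of half this angle, whatever the lens; pixels are square), "cx", "cy" (the principal point, pixels), "D" ([k1, k2, p1, p2, k3] as OpenCV has them; the pictures are not rectified), "rvec" (rotation vector, rad) and "tvec" (3), from world to camera coordinates, as OpenCV has them; the wrist camera has in their place "hand_eye" (4x4, takes a point from camera to tool coordinates, whose origin is the TCP and whose axes are the flange's). Camera axes: x right, y down, z forward; pixel columns grow to the right and rows downward; lengths in mm; the calibration is good to about 2 mm. A picture is of the moment at which its call begins: read the wrist's pose just before it. camera_info takes no time and is no camera call.
A pose or a line that the arm cannot do raises PlanningError and nothing moves.
- sign_off(): hands the job in; it is judged then, once.
The state is a dict: "time_s": time; "joint_positions": joint angles; "qvel": joint speeds; "joint_torque": joint torques, N m; "position": TCP position; "ee_rot": TCP orientation; "force": force on the tool from outside, world axes, zero at the start; "wrist_torque": the same for the moment, N m; "width": opening from 0.0 (shut) to 1.0 (fully open); "grip_force": force on a finger pad.
Only numpy, scipy, OpenCV 4.12 (cv2) and the standard library are available. Lean on these libraries where they do the work, as an engineer would, in place of code of your own. Each camera call takes 0.05 s, during which the arm holds its last target. There are 200 camera calls.

TASK

The sample turntable is unlocked: the wing screw on the bracket at its rim is loose. Push the screw's wings round clockwise (seen from above) with a fingertip, stroke after stroke, until the screw stops fully home. Nothing needs gripping: leave the turntable unturned and the four cups standing where they are.

Things in the scene. Friction and masses are not known exactly. Their poses are not given: they have to be found in the camera images.
- lock_stand: Grey steel clamp bracket fixed at the rim of the wooden turntable. Origin on the counter right under the wing screw's vertical axis; x level, from the screw to the turntable's centre (135 mm); z up. Upright plate 70 mm wide (y), 132 tall, at x = -62 to -52 mm. The arm that carries the screw is 40 mm wide, top 79 mm above the counter.
- strap_end (a point): Top of the free end of the steel keeper strap, 12 mm wide, 6 thick, that runs level from the upright plate over the screw, ending 5 mm past its axis; top 132, underside 126 mm above the counter. Axes as lock_stand. Wings pass under it; a finger down between the wings cannot: lift it over, or take it back round the other side.
- screw_axis (a point): point on the vertical axis of the wing screw at mid-height of its wings (103 mm above the counter); axes as those of lock_stand.
- wing (a point): Centre of one of the brass wing screw's two equal ears, 29 mm from the axis, 103 above the counter; x points outward along this wing (the other points the opposite way), z up; turns with the screw. Each ear is a round upright blade 6 mm thick, 88 to 118 mm above the counter, its end 44 mm from the axis; hub 28 mm across, its top 108 mm above the counter.
- lock_screw (a joint): Angle (rad) the wing screw has turned clockwise seen from above; it grows as the screw is tightened; the hard stop at 7.5 is fully home. Starts between 0 and 2.5. It turns easily (0.05 N m), stays where it is left and does not rise or fall noticeably.
- turntable (a joint): angle in rad of the round wooden turntable (diameter 300 mm, top 40 mm above the counter) about its upright centre axis; 0 at the start. It turns if pushed.
- cup_aluminium: plain aluminium sample cup, rim diameter 56, height 48 mm, open, standing loose on the turntable; origin at the centre of its underside, z up.
- cup_blue: blue plastic sample cup, rim diameter 52, height 50 mm, open, standing loose on the turntable; origin at the centre of its underside, z up.
- cup_copper: copper sample cup, rim diameter 54, height 44 mm, open, standing loose on the turntable; origin at the centre of its underside, z up.
- cup_porcelain: white porcelain sample cup, rim diameter 60, height 42 mm, open, standing loose on the turntable; origin at the centre of its underside, z up.

How it is judged (in metres and radians):
At the end, for the whole second after the job is handed in: the wing screw is turned clockwise to within 0.3 rad of its stop and at rest; the turntable within 0.12 rad of its start; every cup upright and within 20 mm of its start (value of joint lock_screw above 7.2 rad and velocity of joint lock_screw below 0.1 rad/s and value of joint turntable between -0.12 and 0.12 rad and distance of each of cup_aluminium, cup_blue, cup_copper, cup_porcelain from where it was at the start of the episode below 0.02 m and angle between each of cup_aluminium, cup_blue, cup_copper, cup_porcelain's own z axis and vertical below 0.15 rad); the robot touches nothing.
It fails at once if the aluminium cup is shifted more than 20 mm, tipped or lifted (distance of cup_aluminium from where it was at the start of the episode above 0.02 m or angle between cup_aluminium's own z axis and vertical above 0.3 rad or height (world z) of cup_aluminium above 0.052 m).
It fails at once if the blue cup is shifted more than 20 mm, tipped or lifted (distance of cup_blue from where it was at the start of the episode above 0.02 m or angle between cup_blue's own z axis and vertical above 0.3 rad or height (world z) of cup_blue above 0.052 m).
It fails at once if the copper cup is shifted more than 20 mm, tipped or lifted (distance of cup_copper from where it was at the start of the episode above 0.02 m or angle between cup_copper's own z axis and vertical above 0.3 rad or height (world z) of cup_copper above 0.052 m).
It fails at once if the porcelain cup is shifted more than 20 mm, tipped or lifted (distance of cup_porcelain from where it was at the start of the episode above 0.02 m or angle between cup_porcelain's own z axis and vertical above 0.3 rad or height (world z) of cup_porcelain above 0.052 m).
It fails at once if the turntable is turned more than 0.12 rad (value of joint turntable above 0.12 rad or value of joint turntable below -0.12 rad).
It also fails if it takes over 59 s, if anything falls off the work surface, if the arm or the gripper's body presses on something with over 40 N, if the wrist force passes 120 N, or if a joint passes its speed limit or range.

## Working session

There is one attempt and no reset: what is moved stays moved. The work goes in short steps, each a Python script; the robot and the scene stay as the last script left them, time stands still between calls to the robot, and variables do not carry over. Pictures are saved under pics/ and viewed, at most 10 in all, crops included, and the job is handed in when it is done.

```bash
ls; mkdir -p pics
cat > h.py <<'E'
import numpy as np, cv2
from rig import *
def K(i):
    f=192/np.tan(np.radians(i["vertical_fov"]/2)); return np.array([[f,0,i["cx"]],[0,f,i["cy"]],[0,0,1]])
def pts(name,depth,i=None):
    i=i or camera_info(name); v,u=np.mgrid[:384,:512]
    n=cv2.undistortPoints(np.stack([u,v],-1).reshape(-1,1,2).astype(float),K(i),np.array(i["D"],float)).reshape(384,512,2)
    c=np.dstack([n,np.ones((384,512))])*depth[...,None]
    R=cv2.Rodrigues(np.array(i["rvec"],float))[0]
    return (c-np.array(i["tvec"]).ravel())@R
E
python3 - <<'E'
from h import *
for n in("scene","top"):
    p,d=camera(n); np.savez("/tmp/"+n,p=p,d=d); cv2.imwrite(f"pics/{n}0.png",p[...,::-1]); i=camera_info(n); print(i)
print(camera_info("wrist")); s=get_state(); print(s["ee_rot"],s["time_s"],s["force"])
E
```

```text
pics
{'vertical_fov': 49.83911958015591, 'cx': 259.69600158457877, 'cy': 192.78304880378266, 'D': array([-0.0351473,  0.       ,  0.       ,  0.       ,  0.       ]), 'rvec': array([ 2.19882985,  1.1685995 , -0.4516373 ]), 'tvec': array([-381.65293039, -347.854466  , 1210.41864929])}
{'vertical_fov': 45.37283925527278, 'cx': 252.87064817271423, 'cy': 195.93715218458777, 'D': array([0.02949706, 0.        , 0.        , 0.        , 0.        ]), 'rvec': array([ 2.15142908, -2.21849993,  0.07663243]), 'tvec': array([  40.20616543,  676.98014667, 1045.741365  ])}
{'vertical_fov': 66.6111949720266, 'cx': 255.1947213459113, 'cy': 190.3143361153199, 'D': array([-0.03243542,  0.        ,  0.        ,  0.        ,  0.        ]), 'hand_eye': array([[ 6.54650167e-04, -9.64373545e-01, -2.64543450e-01,
         6.64006179e+01],
       [ 9.99999503e-01,  8.30399864e-04, -5.52521029e-04,
        -2.54579423e-01],
       [ 7.52513508e-04, -2.64542957e-01,  9.64373609e-01,
        -1.42954933e+02],
       [ 0.00000000e+00,  0.00000000e+00,  0.00000000e+00,
         1.00000000e+00]])}
[[ 9.02648079e-01  4.30377932e-01 -1.13229435e-03]
 [ 4.30379405e-01 -9.02645643e-01  2.10029326e-03]
 [-1.18140690e-04 -2.38314184e-03 -9.99997153e-01]] 0.1 [ 0.61190521  0.43619521 -0.86324168]
```

View pics/scene0.png

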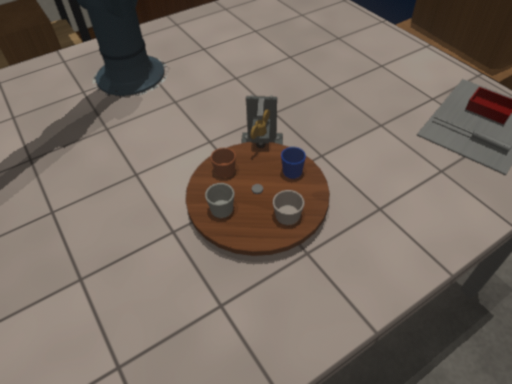

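View pics/top0.png

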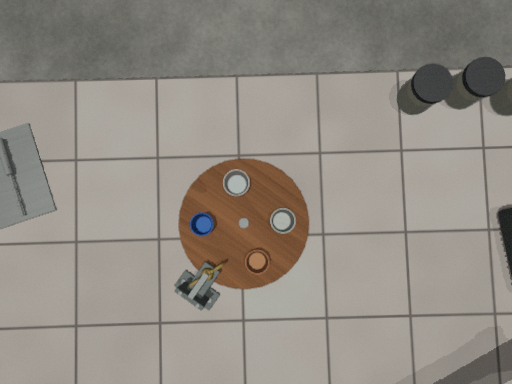

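The top view shows the turntable centred near (243,222), the bracket at (200,285) and the brass wings running from about (195,285) to (227,262). The cups are blue (203,224), copper (258,261), porcelain or aluminium (283,221) and the other of those two (236,183).

```bash
python3 - <<'E'
from h import *
for n in("scene","top"):
    z=np.load(f"/tmp/{n}.npz"); p,d=z["p"],z["d"]; P=pts(n,d); X=P.reshape(-1,3)
    hsv=cv2.cvtColor(p,cv2.COLOR_RGB2HSV); 
    # turntable top: points with z 30..48, wood hue
    wood=(hsv[...,1]>90)&(hsv[...,0]<18)&(abs(P[...,2]-40)<8)&(d>0)
    c,_=cv2.findContours(wood.astype(np.uint8),0,2); c=max(c,key=cv2.contourArea)
    h=cv2.convexHull(c)[:,0]; W=P[h[:,1],h[:,0]]; (cx,cy),r=cv2.minEnclosingCircle(W[:,:2].astype(np.float32))
    print(n,"table",cx,cy,r,np.median(P[wood][:,2]))
    C=np.array([cx,cy])
    near=(np.hypot(P[...,0]-cx,P[...,1]-cy)<260)&(d>0)
    top=near&(P[...,2]>122)&(P[...,2]<142)
    Q=P[top]; print("plate/strap top",len(Q),Q.mean(0)if len(Q) else"", cv2.minAreaRect(Q[:,:2].astype(np.float32)))
    w=near&(P[...,2]>84)&(P[...,2]<123)&(hsv[...,0]>14)&(hsv[...,0]<35)&(hsv[...,1]>90)
    Q=P[w]; print("wing",len(Q),Q.mean(0),cv2.minAreaRect(Q[:,:2].astype(np.float32)),np.argwhere(w).mean(0))
    v,u=np.argwhere(near&(P[...,2]>60)).mean(0).astype(int)
    cr=p[v-40:v+40,u-50:u+50]; cv2.imwrite(f"pics/{n}c.png",cv2.resize(cr[...,::-1],None,fx=7 if 0 else 5,fy=5,interpolation=2)); print(u,v)
    for nm,m in(("blue",(hsv[...,0]>105)&(hsv[...,0]<130)&(hsv[...,1]>120)),("copper",(hsv[...,0]<14)&(hsv[...,1]>90)&(P[...,2]>60)),("grey",(hsv[...,1]<60)&(P[...,2]>70))):
        m=m&near&(P[...,2]>60)&(np.hypot(P[...,0]-cx,P[...,1]-cy)<(125))
        k,_,st,ce=cv2.connectedComponentsWithStats(m.astype(np.uint8))
        for j in range(1,k):
            if st[j,4]>15: print(nm,ce[j],st[j,4])
E
python3 -c "
import cv2,numpy as np
a=cv2.imread('pics/scenec.png');b=cv2.imread('pics/topc.png');cv2.imwrite('pics/both.png',cv2.resize(np.hstack([a,b]),(800,320)))"
```

```text
scene table 614.8657836914062 42.46900177001953 149.85791015625 40.4167699811847
plate/strap top 284 [473.47955355 148.9295619  130.79939824] ((484.0149841308594, 140.55987548828125), (66.99372100830078, 67.27433013916016), 53.343788146972656)
wing 270 [512.05563475 120.32696938 104.47309325] ((507.15069580078125, 126.82965087890625), (22.27778434753418, 94.33232116699219), 32.60396957397461) [125.26296296 259.83333333]
257 156
blue [292.07826087 159.02318841] 345
copper [223.00239808 159.11270983] 417
grey [261.57352941 138.27941176] 68
grey [219.57671958 195.19312169] 378
grey [288.33663366 202.79867987] 303
top table 616.6704711914062 42.88640594482422 148.58761596679688 40.668055437946165
plate/strap top 353 [474.66040267 148.66629916 132.20721468] ((484.7365417480469, 141.98748779296875), (69.07037353515625, 66.63394927978516), 54.297218322753906)
wing 142 [511.73375199 119.78493299 109.65988924] ((508.6612243652344, 122.97261047363281), (23.809019088745117, 82.5933837890625), 19.784305572509766) [272.88732394 207.76056338]
219 255
blue [199.69512195 223.90243902] 164
copper [256.46445498 262.69194313] 211
grey [235.3     181.10625] 160
grey [283.27647059 219.95882353] 170
grey [208.05555556 265.05555556] 36
```

View pics/both.png

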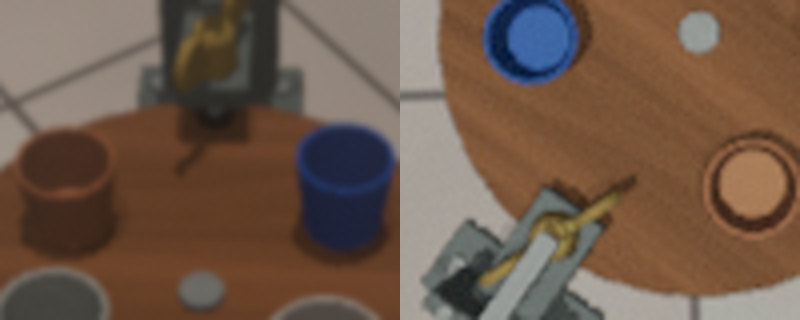

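```bash
cat >> h.py <<'E'
A=np.array([507.3,123.7]); PHI=-36.7
def wingdir():
    p,d=camera("top"); return wing_from(p,d)
def wing_from(p,d):
    P=pts("top",d); hsv=cv2.cvtColor(p,cv2.COLOR_RGB2HSV)
    w=(np.hypot(P[...,0]-A[0],P[...,1]-A[1])<50)&(P[...,2]>84)&(P[...,2]<124)&(hsv[...,0]>14)&(hsv[...,0]<35)&(hsv[...,1]>90)
    q=P[w][:,:2]-A; q=q[np.hypot(*q.T)>15]; a=np.arctan2(q[:,1],q[:,0])
    return np.degrees(np.angle(np.exp(2j*a).mean()))/2-PHI, len(q)
def xyz(a,z,r=34): t=np.radians(a+PHI); return [A[0]+r*np.cos(t),A[1]+r*np.sin(t),z]
yaw=np.arctan2(A[1],A[0]); c,s=np.cos(yaw),np.sin(yaw)
R=np.array([[c,s,0],[s,-c,0],[0,0,-1.]])
ZW,ZUP=98,150
def stroke(a0,a1,step=15,F=12,rate=60):
    """lift over, go down at a0 (deg, bracket frame), sweep clockwise to a1; returns angle where blocked or None"""
    p=get_state()["position"]; line_to([p[0],p[1],ZUP]); line_to(xyz(a0,ZUP))
    if line_to(xyz(a0,ZW),rate=80,stop_force=10): print("hit going down",get_state()["position"]); return "down"
    f0=np.array(get_state()["force"]); a=a0
    while a>a1:
        a=max(a-step,a1); hit=line_to(xyz(a,ZW),rate=rate,stop_force=F)
        st=get_state(); f=np.array(st["force"])-f0; pp=np.array(st["position"])[:2]-A
        an=np.degrees(np.arctan2(pp[1],pp[0]))-PHI
        print(round(st["time_s"],1),a,"at %.0f r %.0f"%(an,np.hypot(*pp)),f.round(1),hit)
        if hit or np.linalg.norm(f)>18: return an
E
python3 - <<'E'
from h import *
z=np.load("/tmp/top.npz"); w=wing_from(z["p"],z["d"]); print("wing rel",w)
move_gripper(0.0)
s=get_state(); line_to([s["position"][0],s["position"][1],240])
q=ik(xyz(25,200),R); print(q)
move_ptp(xyz(25,200),R); print(get_state()["time_s"],get_state()["position"])
E
```

```text
wing rel (np.float64(-22.428754892084797), 72)
[  16.70109934   17.45053545  -38.48320893  105.26857232   12.26384187
   61.46582431 -102.69904744]
3.775 [541.03922588 115.41501081 199.90948546]
```

Run:
```python
from h import *
print(stroke(25,-90))
p=get_state()["position"]; line_to([p[0],p[1],ZUP]); move_ptp(xyz(100,ZUP+50),R)
print("wing",wingdir(),get_state()["time_s"])
p,d=camera("scene"); cv2.imwrite("pics/s1.png",cv2.resize(p[70:230,150:370,::-1],None,fx=3,fy=3))
```

```text
5.6 10 at 9 r 35 [-0.9  0.9 -0.9] False
5.9 -5 at -6 r 34 [-1.  -0.1 -0. ] False
6.2 -20 at -21 r 34 [-0.9  0.2 -0.3] False
6.5 -35 at -36 r 34 [-0.9 -0.6  0.4] False
6.8 -50 at -51 r 34 [ 0.2 -1.2  0.5] False
7.1 -65 at -67 r 35 [0.  0.8 0. ] False
7.4 -80 at -82 r 34 [-1.4  0.1 -0.9] False
7.7 -90 at -92 r 34 [-0.7 -0.5 -1.3] False
None
wing (np.float64(59.15215494496738), 74) 8.6417
```

View pics/s1.png

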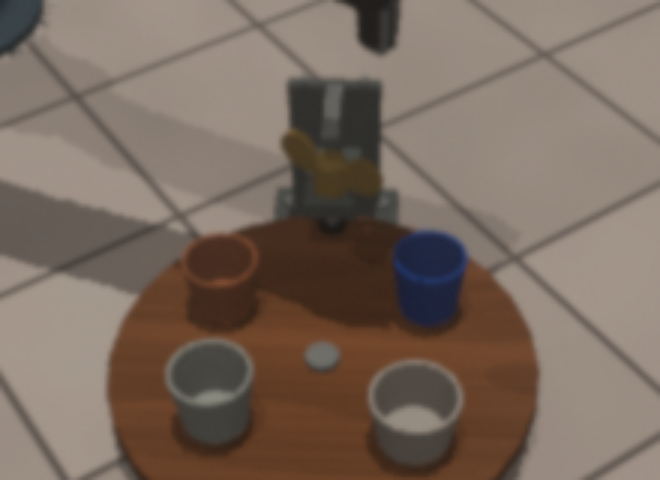

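The first stroke worked: the screw turned about 99°, the wings now lie at about 59° and -121°, and the cups are untouched.

Run:
```python
from h import *
for k in range(3):
    b=stroke(102,-90); print(b)
    if b is not None: break
    p=get_state()["position"]; line_to([p[0],p[1],ZUP]); line_to(xyz(102,ZUP+20)); w=wingdir(); print("wing",w)
    if abs(w[0]-59)>8: break
if b is not None:
    p=get_state()["position"]; print(get_state()["force"])
```

```text
10.5 87 at 85 r 34 [-0.5 -0.4 -0.3] False
10.8 72 at 71 r 34 [-0.3 -0.6  0.4] False
11.1 57 at 55 r 34 [-1.3 -0.1 -0.2] False
11.4 42 at 40 r 34 [-0.3 -0.3 -0.1] False
11.7 27 at 25 r 34 [-1.  -0.2  0.3] False
12.0 12 at 10 r 34 [ 0.1 -0.3  0.1] False
12.3 -3 at -5 r 34 [-0.8 -0.3 -0.3] False
12.6 -18 at -19 r 34 [-0.7 -0.4 -0.3] False
12.9 -33 at -34 r 34 [-0.3 -0.3 -0.2] False
13.2 -48 at -49 r 34 [ 0.5 -0.8 -0.3] False
13.5 -63 at -65 r 34 [ 0.1 -0.9  0.6] False
13.8 -78 at -80 r 34 [ 0.5 -0.5 -0.5] False
14.1 -90 at -92 r 34 [-1.2 -1.5 -0.8] False
None
wing (np.float64(58.69357542737987), 77)
16.9 87 at 85 r 34 [ 0.1  0.2 -0. ] False
17.2 72 at 71 r 34 [-1.1  0.2  0.3] False
17.5 57 at 55 r 34 [ 0.5  1.1 -0.8] False
17.8 42 at 40 r 34 [-0.3 -0.3  0.6] False
18.1 27 at 25 r 34 [-0.4 -0.8 -0.9] False
18.4 12 at 10 r 34 [ 0.3 -0.5 -0.1] False
18.7 -3 at -5 r 34 [ 0.2  0.2 -0.4] False
19.0 -18 at -20 r 34 [-0.8 -0.7 -0.6] False
19.3 -33 at -34 r 34 [-0.7 -0.3  0.3] False
19.6 -48 at -44 r 34 [ 4.3  1.1 -2.9] False
19.8 -63 at -44 r 34 [ 1.9 -1.2 -0.7] True
-43.693478042242845
[ 2.14592866 -0.89319508 -0.34928801]
```

The finger was blocked at about -44°, after roughly 410° in total, which fits the hard stop. I'll press once more to confirm, then lift off and look.

Run:
```python
from h import *
h=line_to(xyz(-62,ZW),rate=40,stop_force=20); s=get_state(); print(h,s["position"],s["force"])
line_to(xyz(-38,ZW),rate=40); p=get_state()["position"]; line_to([p[0],p[1],ZUP]); move_ptp(xyz(102,250,60),R)
print("wing",wingdir(),get_state()["time_s"])
p,d=camera("top"); z=np.load("/tmp/top.npz")["p"]
cv2.imwrite("pics/end.png",cv2.resize(np.hstack([z[140:320,150:330],p[140:320,150:330]])[...,::-1],None,fx=2.2,fy=2.2))
```

```text
True [513.26354057  89.65134682 100.35704832] [ 3.22388557  0.94837689 -0.74986191]
wing (np.float64(110.69824862568709), 66) 21.4917
```

View pics/end.png

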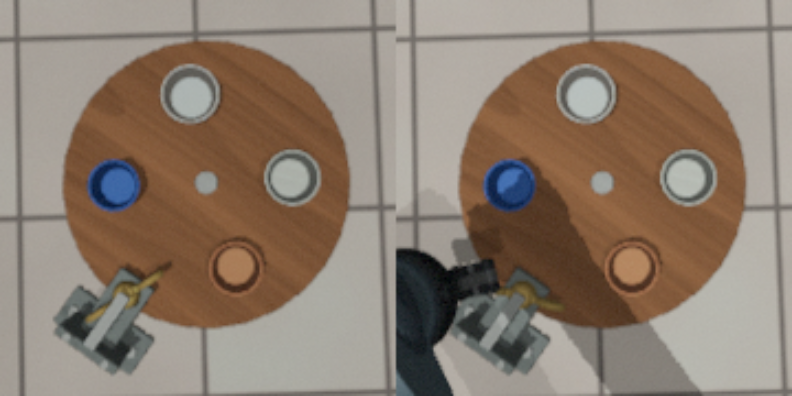

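The second push stopped at the same angle, so this is the hard stop (wing at about -70°, 7.1 rad turned). The before and after views show the cups and turntable unmoved, and the arm is clear.

```bash
python3 -c "
from rig import *
wait(0.3); print(sign_off())"
```

```text
the job is handed in; nothing more can be done
None
```

I turned the wing screw clockwise by about 7.1 rad to its hard stop, where two pushes were blocked at the same angle; the cups and turntable look unmoved in the top view, and I handed the job in at about 22 s (the verdict was not shown).

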